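# Load the bottle press from a tilted partitioned carton

### The arm

A 6-joint arm with a two-finger parallel gripper is mounted at the origin on the work surface. World frame = base frame: x ahead of the robot, y to its left, z up, the work surface at z = 0. Lengths are in m, angles in degrees, forces in N, time in s.
With the tool pointing down it reaches from about 0.425 to 0.95 m from the base axis. Payload 3.5 kg.
Tool frame: the origin (TCP) lies on the centre line of the jaws, within the pads' length; the fingertips stand env.finger_overhang ahead of it and the grasp point (between the pads) lies 3 mm ahead of it (env.finger_overhang is the distance from the TCP to the fingertips, in m); z points along the fingers, x is the direction in which the jaws open and shut, and the axes are right-handed (so a half turn about z gives the same grasp; the last joint's range is limited). The gripper opens to 85 mm and grips with 20 to 120 N. Pads are 22 mm wide; open, the fingers measure 114 mm over their backs; the gripper's body (76 mm by 85 mm) begins 54 mm behind the grasp point. The pads swing forward as they close: fully open they stand 13 mm farther back than shut.
Start: joints at [55.119, 16.404, 90.338, -0, 73.258, -8.594], TCP at [0.299, 0.605, 0.253] pointing down, gripper open.
Joint ranges: [-158.93, 158.93], [-51.34, 127.21], [12.03, 142.37], [-87.48, 267.48], [13.55, 161.25], [-162.69, 162.69]. Speed limits (degrees/s): [159.86, 159.86, 180, 180, 180, 180].

### API

Orientations are given as a 3x3 rotation matrix whose columns are the frame's x, y, z axes.
In Python, from cell import status, vision, env, spotter gives the robot as it stands. The module is installed in compiled form; this text tells all that it offers.
- The arm moves only by the tool jog_arm, never from a script. Its argument "rows" is a list of rows, each a list of 7 numbers: the shift along the tool's x, y, z each as a share of 20 mm, from -1 to 1, then the turn, a rotation vector about the tool's x, y, z each as a share of 0.15 rad, from -1 to 1, then the closure, from 0 (fully open) to 1 (shut). A call has 1 to 10 rows; each row shifts and turns the commanded pose from where the row before left it, along the tool's axes as they then stand; what a row does not reach is not made up. A row lasts 1/10 s, in which the tool goes at most 50 mm and 8.59 degrees, less where a joint would pass 70% of its speed; a pose out of reach is approached as far as the arm can. A call with a number of a shift or a turn outside -1 to 1 is refused whole. A call with a gripper value outside its range is refused whole. The fingers move at their own pace and stop on an object; "force" is the grip in N (left out, the last holds). Time passes only in rows, so rows that do not move let the fingers close. It gives the time, the measured TCP pose, the force and the opening at its end, in the units of the state.
- status.read_state(): the state, without advancing time (a new reading comes with each control period).
- vision.get_image(name): name is "scene" or "top" or "wrist"; returns a dict with "frame" (400x640x3 uint8, red, green, blue), "fx", "fy", "cx", "cy" (pixels), "D" ([k1, k2, p1, p2, k3] as OpenCV has them; the pictures are not rectified), "xyz" and "orientation" of the camera in the world. Camera axes: x right, y up, looking along -z (the intrinsics and any distortion apply to the point x, -y, -z); pixel columns grow to the right and rows downward; lengths in m; the calibration is good to about 2 mm. A picture is of the moment at which its call begins. There is no depth.
- env.sign_off(): hands the job in, once; it reports no verdict.
Trained networks look in a picture, given as the dict that the camera call returned (one of the last four; its "shot" number tells which), for a name from the list of things; names that differ only in an ending like _2 or _b are one class to them, and where a whole thing is asked for, a point or a joint stands for the part that bears it (a point fixed in the world has none). Each returns a list of dicts, best first, with "p" (0 to 1); they miss things now and then, are a little off and sometimes report something else, mostly with a low value. They report only what shows in the picture. A call takes as long as a camera call.
- spotter.find_in(name, picture): "position" ([column, row] in pixels, amid what is visible of it).
The state is a dict: "t": time; "joint_positions": joint angles; "qvel": joint speeds; "joint_torque": joint torques, N m; "ee_pos": TCP position; "eef_rot": TCP orientation; "contact_force": force on the tool from outside, world axes, zero at the start; "torque": the same for the moment, N m; "finger_gap": opening from 0.0 (shut) to 1.0 (fully open).
Only numpy, scipy, OpenCV 4.12 (cv2) and the standard library are available. Lean on these libraries where they do the work, as an engineer would, in place of code of your own. Each camera call takes 0.05 s, during which the arm holds its last target. There are 200 camera calls.

### The job

Set up the press for a bottle: push the raised orange key on its console fully down so that it stays down and the blue key pops up. Then reach into the tilted, partitioned carton, lift out the white bottle with the orange cap and stand it upright in the middle of the press's round red pad, setting it down without dropping it and letting go. Leave the black-capped bottles in their compartments, do not disturb the mug, and leave the orange key down.

Things in the scene. Friction and masses are not known exactly. Their poses are not given: they have to be found in the camera images.
- bottle_centre (a point): Centre (half-way up) of the target: loose white bottle with ORANGE cap, 140 mm tall, 64 across, 0.08 to 0.15 kg; z to the cap. Body to 85 mm above the base, shoulder tapers to 28 at 104, square cap 28 x 28 from 108 to 140, its sides parallel to the carton's: grip the cap (centre 54 mm from here along z). In one of the far row's 3 compartments, resting on its lower wall, tilted 30 degrees like the carton.
- carton: Fixed brown carton, 2 rows of 3 compartments, on a stand. Origin on the table under it; x level, away from the robot, y along the rows, z up. The carton is tilted 30 degrees about y, mouth leaning to -x: depth axis (out of the mouth) = (-0.5, 0, 0.866); middle of its outer bottom at (0, 0, 52) mm. Near rim 136 mm above the table, far rim 220 mm.
- carton_mouth (a point): Middle of the carton's mouth, level with the rim (axes of carton, not tilted). Outside 168 mm (uphill) x 280 mm (y) x 146 deep; walls, dividers, floor 4 mm. Compartments 78 mm (uphill) x 88 mm (y), 142 deep, dividers up to the rim, centred at y -92, 0, 92 mm. Cap tops lie 2 mm below the rim. Folded flaps reach 25 mm beyond both y ends.
- press: Fixed black bottle press. Origin on the table under its base centre, front to -x, z up. Base 200 (x) x 270 (y) x 20 mm. Pad centre at (-20, 60, 24) mm; round its +x half a fixed jaw, inner radius 54, top 75 mm above the table; toggle handle behind it (x 92, top 98 mm). Grey console 110 x 110 mm centred at (-30, -70), top 55 mm above the table, carries two keys.
- pad_top (a point): Centre of the top face of the round red pad, 76 mm across, 24 mm above the table; same axes as the press.
- key_orange_top (a point): Centre of the top face of the orange key, 24 by 24 mm, at (-30, -50) mm on the press; it moves with the key. 12 mm above the console when up, 4 mm when down.
- key_blue_top (a point): Centre of the top face of the blue key, same size, at (-30, -90) mm on the press, 40 mm beside the orange one.
- key_orange (a joint): Travel of the orange key in m: 0 up, 0.008 fully down. It starts up. The two keys are interlocked: as one goes down the other comes up, and they stay where they are left. Pushing takes about 4 N, then a hard stop.
- key_blue (a joint): Travel of the blue key in m: 0 up, 0.008 down. It starts latched down.
- spare_a_centre (a point): Centre of a loose bottle of the same shape with a BLACK cap, in the carton; must stay in its compartment.
- spare_b_centre (a point): As spare_a: black-capped bottle in the far row.
- spare_c_centre (a point): As spare_a: black-capped bottle in the near (lower) row.
- mug_centre (a point): Centre (half-way up) of a loose white mug, 80 mm across, 95 mm tall, handle on its +y side, standing on the table beyond the gap between press and carton; must not be disturbed.

How it is judged:
By the outcome, as a careful person would: the job done as asked, in the order asked, and still so for the second after the job is handed in, with the robot touching nothing.
It also fails if it takes over 56 s, if anything falls off the work surface, if the arm or the gripper's body presses on something with over 40 N, if the wrist force passes 120 N, or if a joint passes its speed limit or range.

## Working session

There is one attempt and no reset: what is moved stays moved. The work goes in short steps, Python scripts to look and compute and a tool call to move; the robot and the scene stay as the last step left them, time stands still between calls to the robot, and variables do not carry over. Pictures are saved under pics/ and viewed, about 8 in all and at most 12, crops included, and the job is handed in when it is done.

Besides the shell and the picture viewer there is one more tool, called after "Call:" as name(argument=value, ...), one argument or row to a line, values as JSON. jog_arm: Moves the arm, as the interface text tells. Its arguments: {"type":"object","properties":{"rows":{"type":"array","items":{"type":"array","items":{"type":"number"}}},"force":{"type":"number"}},"required":["rows"]}

```bash
mkdir -p pics
cat > h.py <<'E'
from cell import status, vision, env, spotter
import numpy as np, cv2
def shot(n,save=None):
    im=vision.get_image(n)
    if save: cv2.imwrite('pics/'+save,cv2.cvtColor(im['frame'],cv2.COLOR_RGB2BGR))
    return im
def ray(im,px):
    K=np.array([[im['fx'],0,im['cx']],[0,im['fy'],im['cy']],[0,0,1.]])
    u=cv2.undistortPoints(np.array([[px]],float),K,np.array(im['D'],float))[0,0]
    d=np.array(im['orientation'])@np.array([u[0],-u[1],-1.])
    return np.array(im['xyz']),d/np.linalg.norm(d)
def atz(im,px,z):
    o,d=ray(im,px); return o+d*(z-o[2])/d[2]
def proj(im,P):
    R=np.array(im['orientation']);p=(np.atleast_2d(P)-np.array(im['xyz']))@R
    K=np.array([[im['fx'],0,im['cx']],[0,im['fy'],im['cy']],[0,0,1.]])
    q=np.c_[p[:,0],-p[:,1],-p[:,2]]
    return cv2.projectPoints(q,np.zeros(3),np.zeros(3),K,np.array(im['D'],float))[0][:,0]
def tri(rs):
    A=sum(np.eye(3)-np.outer(d,d) for o,d in rs);b=sum((np.eye(3)-np.outer(d,d))@o for o,d in rs)
    return np.linalg.solve(A,b)
E
python3 - <<'E'
from h import *
print(env.finger_overhang)
s=status.read_state();print(s['t'],s['ee_pos'],s['eef_rot'],s['finger_gap'])
a=shot('scene','scene0.png');b=shot('top','top0.png')
for im in(a,b):
    print(im['xyz'],np.round(im['orientation'],3).tolist(),im['fx'])
    for n in['bottle_centre','carton','press','key_orange_top','key_blue_top','pad_top','spare_a_centre','mug_centre']:
        print(n,[(np.round(r['position'],1).tolist(),round(r['p'],2)) for r in spotter.find_in(n,im)[:4]])
E
```

```text
0.022
0.0 [0.29857605 0.60471199 0.25193048] [[ 4.42872730e-01  8.96583498e-01 -1.33252651e-03]
 [ 8.96581490e-01 -4.42874603e-01 -1.92785376e-03]
 [-2.31862402e-03 -3.40924744e-04 -9.99997254e-01]] 1.0013090680701315
[1.0827828  0.61090578 1.03186031] [[-0.791, -0.46, 0.404], [0.612, -0.597, 0.518], [0.002, 0.657, 0.754]] 485.19336945287364
bottle_centre [([410.8, 235.1], 0.5), ([401.0, 253.9], 0.17)]
carton [([400.8, 255.0], 0.95)]
press [([289.5, 156.9], 0.61)]
key_orange_top []
key_blue_top [([281.2, 124.6], 0.38)]
pad_top []
spare_a_centre []
mug_centre [([280.5, 233.0], 0.89)]
[ 0.47769961 -0.03233614  1.24273126] [[0.014, 0.993, -0.121], [-1.0, 0.013, -0.006], [-0.004, 0.121, 0.993]] 435.7643043686639
bottle_centre [([220.0, 216.8], 0.9)]
carton [([223.0, 222.9], 0.83), ([431.7, 249.3], 0.41), ([181.1, 215.2], 0.33)]
press [([407.3, 231.1], 0.91)]
key_orange_top [([431.5, 249.4], 0.56)]
key_blue_top [([430.2, 244.6], 0.17)]
pad_top [([409.8, 236.0], 0.79)]
spare_a_centre [([182.1, 214.8], 0.85)]
mug_centre [([324.9, 161.3], 0.75)]
```

View pics/top0.png

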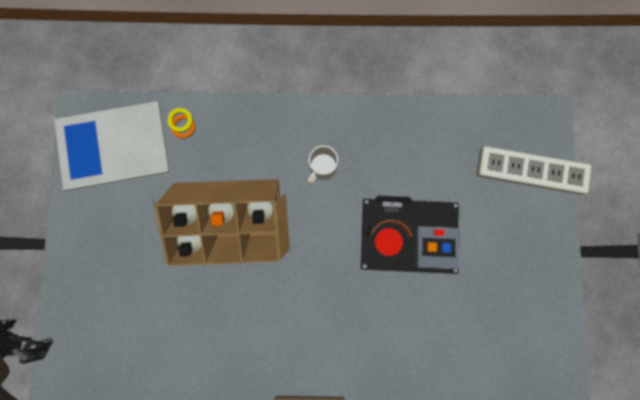

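View pics/scene0.png

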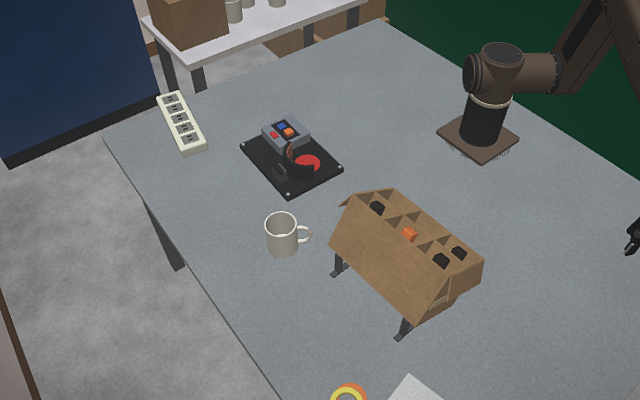

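The top view shows the carton on the left with the orange cap in the middle of the far row (218,218), black caps at (181,219), (258,216) and (185,248), the press with its pad at (389,241) and keys at (432,247) and (447,247), and the mug at (322,160). The scene view agrees: cap (409,234), pad (309,162), orange key (289,131).

```bash
cat > m.py <<'E'
from h import *
def blob(im,lo,hi,near,r=25,smin=150,vmin=80):
    h=cv2.cvtColor(im['frame'],cv2.COLOR_RGB2HSV).astype(int)
    m=((h[...,0]>=lo)&(h[...,0]<=hi)&(h[...,1]>smin)&(h[...,2]>vmin))
    if lo==0: m|=(h[...,0]>=175)&(h[...,1]>smin)&(h[...,2]>vmin)
    n,l,st,c=cv2.connectedComponentsWithStats(m.astype(np.uint8))
    k=[i for i in range(1,n) if st[i,4]>8 and np.hypot(*(c[i]-near))<r]
    return (c[max(k,key=lambda i:st[i,4])],max(st[i,4] for i in k)) if k else None
E
python3 - <<'E'
from m import *
a=shot('scene');b=shot('top')
P={}
for n,(lo,hi),pa,pb,z in[('pad',(0,4),(309,162),(389,241),.024),('ok',(8,18),(289,131),(432,247),.067),('bk',(105,120),(281,126),(447,247),.059),('cap',(6,18),(409,234),(218,218),None)]:
    A=blob(a,lo,hi,pa,12);B=blob(b,lo,hi,pb,12)
    print(n,A,B)
    rs=[ray(i,x[0]) for i,x in((a,A),(b,B)) if x]
    if len(rs)==2: print('  tri',tri(rs).round(4))
    if z: print('  z:',atz(a,A[0],z).round(4) if A else '',atz(b,B[0],z).round(4) if B else '')
# overview crops
bgr=lambda i:cv2.cvtColor(i['frame'],cv2.COLOR_RGB2BGR)
A=cv2.resize(bgr(a)[170:350,310:500],None,fx=3,fy=3,interpolation=2)
cv2.imwrite('pics/sc.png',A)
B=cv2.resize(bgr(b)[170:280,145:300],None,fx=5,fy=5,interpolation=2)
cv2.imwrite('pics/tc.png',B)
C=cv2.resize(bgr(b)[185:285,350:470],None,fx=5,fy=5,interpolation=2)
cv2.imwrite('pics/pc.png',C)
E
```

```text
pad (array([308.50655022, 160.48034934]), np.int32(229)) (array([388.36073059, 241.44292237]), np.int32(657))
  tri [ 0.5121 -0.2109  0.037 ]
  z: [ 0.5026 -0.2193  0.024 ] [ 0.5147 -0.2148  0.024 ]
ok (array([288.30612245, 130.91836735]), np.int32(49)) (array([431.88888889, 246.64102564]), np.int32(117))
  tri [ 0.5005 -0.3241  0.065 ]
  z: [ 0.5011 -0.3213  0.067 ] [ 0.5013 -0.3243  0.067 ]
bk (array([281.34210526, 125.42105263]), np.int32(38)) (array([446.28282828, 247.43434343]), np.int32(99))
  tri [ 0.4991 -0.3641  0.0586]
  z: [ 0.4987 -0.3627  0.059 ] [ 0.4999 -0.3647  0.059 ]
cap (array([408.92810458, 233.26797386]), np.int32(153)) (array([216.71808511, 219.30851064]), np.int32(188))
  tri [0.5569 0.2263 0.1867]
```

View pics/tc.png

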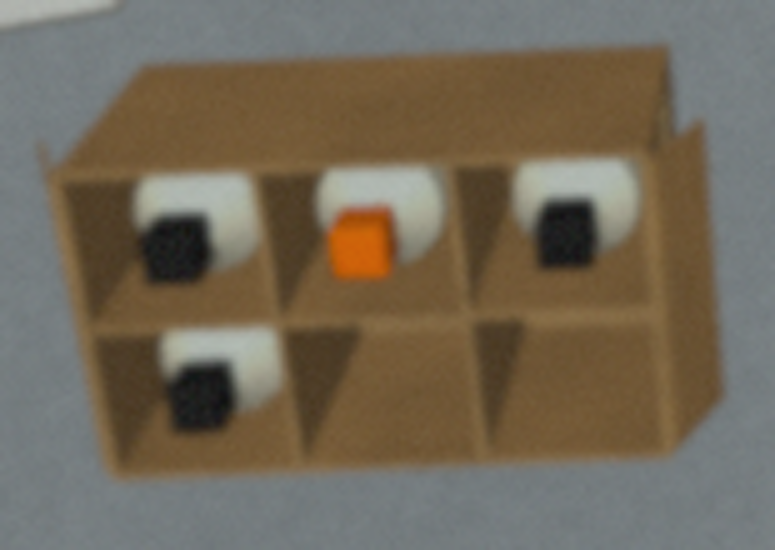

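View pics/sc.png

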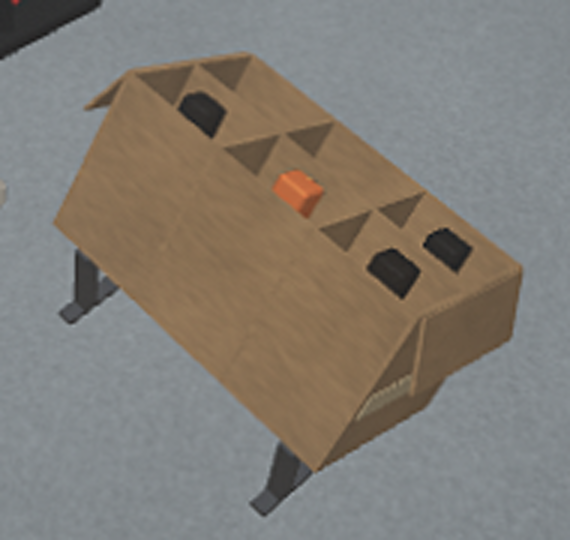

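View pics/pc.png

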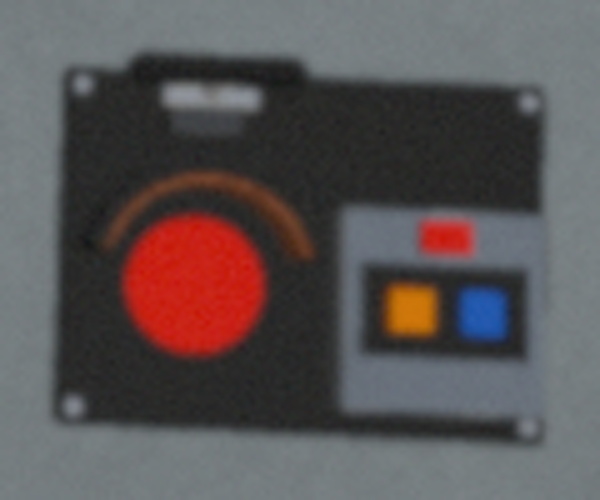

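The crops give clear rim corners for the carton in both views, with the target cap tilted towards the robot. In the top crop the press shows its corners, pad and keys (orange at (410,310), blue at (483,313)). I'll fit both poses to these.

```bash
cat > fit.py <<'E'
from m import *
from scipy.optimize import least_squares
a=shot('scene');b=shot('top')
def fit(obs,x0):
    def T(p,L):
        c,s=np.cos(p[2]),np.sin(p[2]);L=np.array(L,float)/1000
        return L@np.array([[c,-s,0],[s,c,0],[0,0,1]]).T+[p[0],p[1],0]
    def f(p): return np.concatenate([(proj(im,T(p,L))-np.array(px))for im,L,px in obs]).ravel()
    r=least_squares(f,x0,loss='soft_l1');return r.x,r.fun.reshape(-1,2).round(1).tolist(),T
far,near=(-.3,220.4),(-145.7,136.4)
c=lambda e,y:(e[0],y,e[1])
L=[c(far,140),c(far,-140),c(near,140),c(near,-140)]
tp=[(155.4,204.4),(277,200),(168,265.4),(279.4,261.4)];sp=[(450.7,276),(353.3,194),(483.7,260),(394,188.3)]
for o in([(b,L,tp),(a,L,sp)],[(b,L,tp)],[(a,L,sp)]):
    p,r,T=fit(o,[.6,.2,0]);print('carton',p.round(4),np.degrees(p[2]).round(2),r)
cq=lambda q:[(x/5+350,y/5+185)for x,y in q]
Lt=[(100,135,20),(100,-135,20),(-100,135,20),(-20,60,24),(-30,-50,67),(-30,-90,59)]
pt=cq([(65,70),(543,88),(56,420)])+[blob(b,0,4,(389,241),12)[0],blob(b,8,18,(432,247),12)[0],blob(b,105,120,(447,247),12)[0]]
Ls=[(-30,-50,67),(-30,-90,59)];ps=[(288.3,130.9),(281.3,125.4)]
for o in([(b,Lt,pt),(a,Ls,ps)],[(b,Lt,pt)]):
    p,r,T=fit(o,[.5,-.25,0]);print('press',p.round(4),np.degrees(p[2]).round(2),r,'pad',T(p,[(-20,60,24)]).round(4),'ok',T(p,[(-30,-50,67)]).round(4))
print('mug',[atz(b,spotter.find_in('mug_centre',b)[0]['position'],.05).round(3)])
E
python3 fit.py
```

```text
carton [0.5954 0.2247 0.0479] 2.75 [[-0.9, 0.0], [-3.3, 0.3], [-1.4, 0.5], [-0.8, 0.4], [-2.3, 0.0], [-1.8, -0.3], [-0.2, -0.9], [-0.8, -0.9]]
carton [0.5962 0.2213 0.047 ] 2.7 [[0.6, -0.3], [-1.8, 0.1], [-0.1, 0.2], [0.5, 0.1]]
carton [0.5939 0.2277 0.051 ] 2.92 [[-0.5, 0.5], [-0.5, 0.3], [1.3, -0.6], [0.3, -0.5]]
press [ 0.532  -0.2755 -0.0309] -1.77 [[-0.3, -1.0], [0.2, -0.4], [-0.9, 0.6], [0.0, 0.3], [0.0, 0.3], [-0.1, 0.3], [-0.4, -0.6], [-0.4, -0.2]] pad [[ 0.5138 -0.2149  0.024 ]] ok [[ 0.5005 -0.3245  0.067 ]]
press [ 0.5322 -0.2759 -0.0287] -1.64 [[-0.3, -1.0], [0.3, -0.6], [-0.7, 0.6], [0.2, 0.3], [0.2, 0.2], [0.1, 0.2]] pad [[ 0.5139 -0.2153  0.024 ]] ok [[ 0.5008 -0.325   0.067 ]]
mug [array([ 0.725, -0.039,  0.05 ])]
```

Call:
jog_arm(
  rows=[
    [0,0,0,0,0,-0.77,1],
    [0,0,0,0,0,-0.77,1],
    [0,0,0,0,0,-0.77,1],
    [0,0,0,0,0,-0.75,1],
    [-1,0.8,0,0,0,0,1],
    [-1,0.8,0,0,0,0,1],
    [-1,0.8,0,0,0,0,1],
    [-1,0.8,0,0,0,0,1],
    [-1,0.8,0,0,0,0,1],
    [-1,0.8,0,0,0,0,1],
  ],
)

```text
t: 2.15
ee_pos: [0.3955, 0.4844, 0.2534]
eef_rot: [[-0.0, 1.0, 0.0], [1.0, 0.0, 0.0], [0.0, 0.0, -1.0]]
contact_force: [-0.9, -0.3, 0.1]
finger_gap: 0.001
```

Call:
jog_arm(
  rows=[
    [-1,0.8,0,0,0,0,1],
    [-1,0.8,0,0,0,0,1],
    [-1,0.8,0,0,0,0,1],
    [-1,0.8,0,0,0,0,1],
    [-1,0.3,0,0,0,0,1],
    [-1,0,0,0,0,0,1],
    [-1,0,0,0,0,0,1],
    [-1,0,0,0,0,0,1],
    [-1,0,0,0,0,0,1],
    [-1,0,0,0,0,0,1],
  ],
)

```text
t: 3.15
ee_pos: [0.4649, 0.2844, 0.2535]
eef_rot: [[-0.0, 1.0, 0.0], [1.0, 0.0, 0.0], [0.0, 0.0, -1.0]]
contact_force: [-0.0, -0.6, -0.4]
finger_gap: 0.003
```

Call:
jog_arm(
  rows=[
    [-1,0.1,0,0,0,0,1],
    [-1,0.1,0,0,0,0,1],
    [-1,0.1,0,0,0,0,1],
    [-1,0.1,0,0,0,0,1],
    [-1,0.1,0,0,0,0,1],
    [-1,0.1,0,0,0,0,1],
    [-1,0.1,0,0,0,0,1],
    [-1,0.1,0,0,0,0,1],
    [-1,0.1,0,0,0,0,1],
    [-1,0.1,0,0,0,0,1],
  ],
)

```text
t: 4.15
ee_pos: [0.485, 0.0844, 0.2536]
eef_rot: [[-0.0, 1.0, 0.001], [1.0, 0.0, -0.0], [-0.0, 0.001, -1.0]]
contact_force: [1.2, 0.4, -0.2]
finger_gap: 0.001
```

Call:
jog_arm(
  rows=[
    [-1,0.1,0,0,0,0,1],
    [-1,0.1,0,0,0,0,1],
    [-1,0.1,0,0,0,0,1],
    [-1,0.1,0,0,0,0,1],
    [-1,0.1,0,0,0,0,1],
    [-1,0.1,0,0,0,0,1],
    [-1,0.1,0,0,0,0,1],
    [-1,0.1,0,0,0,0,1],
    [-1,0,0,0,0,0,1],
    [-1,0,0,0,0,0,1],
  ],
)

```text
t: 5.15
ee_pos: [0.501, -0.1156, 0.2535]
eef_rot: [[-0.0, 1.0, 0.0], [1.0, 0.0, -0.0], [-0.0, 0.0, -1.0]]
contact_force: [0.3, 0.1, 0.3]
finger_gap: 0.002
```

Call:
jog_arm(
  rows=[
    [-1,0,0.5,0,0,0,1],
    [-1,0,0.5,0,0,0,1],
    [-1,0,0.5,0,0,0,1],
    [-1,0,0.5,0,0,0,1],
    [-1,0,0.5,0,0,0,1],
    [-1,0,0.5,0,0,0,1],
    [-1,0,0.5,0,0,0,1],
    [-1,0,0.5,0,0,0,1],
    [-1,0,0.5,0,0,0,1],
    [-1,0,0.5,0,0,0,1],
  ],
)

```text
t: 6.15
ee_pos: [0.5011, -0.3156, 0.1531]
eef_rot: [[-0.0, 1.0, 0.0], [1.0, 0.0, -0.0], [-0.0, 0.0, -1.0]]
contact_force: [-0.0, 0.6, -0.3]
finger_gap: 0.001
```

Run:
```python
from m import *
w=shot('wrist','w0.png')
s=status.read_state();print(s['t'],s['ee_pos'].round(4) if hasattr(s['ee_pos'],'round') else s['ee_pos'],s['joint_positions'])
for n,(lo,hi),z in(('o',(8,18),.067),('b',(105,120),.059)):
    r=blob(w,lo,hi,(320,200),400);print(n,r,r and atz(w,r[0],z).round(4))
```

```text
6.2 [ 0.5003 -0.3179  0.1514] [-4.21981381e+01  1.21167592e+01  1.06784236e+02 -9.60776061e-02
  6.11169867e+01 -1.32069765e+02]
o (array([477.65843838, 277.87517507]), np.int32(5712)) [ 0.5465 -0.2059  0.067 ]
b (array([249.64150943, 208.06726825]), np.int32(1219)) [ 0.4976 -0.3634  0.059 ]
```

View pics/w0.png

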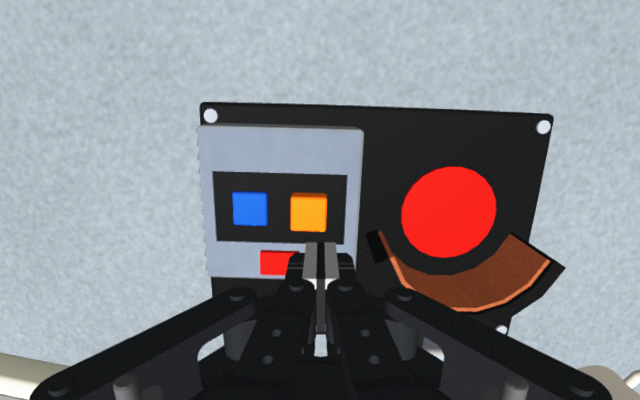

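The wrist view shows blue at (250,208), orange at (309,212) and the pad at (449,211). The blue key's position matches the fit to about 2 mm.

Call:
jog_arm(
  rows=[
    [-0.25,0,0.75,0,0,0,1],
    [0,0,0.75,0,0,0,1],
    [0,0,0.5,0,0,0,1],
    [0,0,0.1,0,0,0,1],
    [0,0,0.1,0,0,0,1],
    [0,0,0.1,0,0,0,1],
    [0,0,0.1,0,0,0,1],
  ],
)

```text
t: 6.9
ee_pos: [0.5015, -0.3198, 0.1059]
eef_rot: [[-0.001, 1.0, 0.001], [1.0, 0.001, -0.001], [-0.001, 0.001, -1.0]]
contact_force: [-0.0, -0.1, 0.5]
finger_gap: -0.001
```

Call:
jog_arm(
  rows=[
    [-0.2,0,0.1,0,0,0,1],
    [0,0,0.15,0,0,0,1],
    [0,0,0.15,0,0,0,1],
    [0,0,0.15,0,0,0,1],
    [0,0,0.15,0,0,0,1],
  ],
)

```text
t: 7.4
ee_pos: [0.501, -0.3237, 0.091]
eef_rot: [[-0.0, 1.0, -0.0], [1.0, 0.0, 0.0], [0.0, -0.0, -1.0]]
contact_force: [-0.7, -0.1, -1.1]
finger_gap: 0.002
```

Call:
jog_arm(
  rows=[
    [0,0,0.1,0,0,0,1],
    [0,0,0.1,0,0,0,1],
    [0,0,0.1,0,0,0,1],
  ],
)

```text
t: 7.7
ee_pos: [0.501, -0.3236, 0.0857]
eef_rot: [[-0.0, 1.0, -0.001], [1.0, 0.0, 0.001], [0.001, -0.001, -1.0]]
contact_force: [-3.1, 1.7, 3.4]
finger_gap: -0.0
```

Contact at about 3.4 N. Continue to the stop.

Call:
jog_arm(
  rows=[
    [0,0,0.1,0,0,0,1],
    [0,0,0.1,0,0,0,1],
    [0,0,0.05,0,0,0,1],
    [0,0,0.05,0,0,0,1],
  ],
)

```text
t: 8.1
ee_pos: [0.5011, -0.3237, 0.081]
eef_rot: [[-0.0, 1.0, -0.001], [1.0, 0.0, 0.001], [0.001, -0.001, -1.0]]
contact_force: [-6.7, 5.1, 15.6]
finger_gap: -0.003
```

Call:
jog_arm(
  rows=[
    [0,0,0.05,0,0,0,1],
    [0,0,0,0,0,0,1],
    [0,0,-0.5,0,0,0,1],
    [0,0,-1,0,0,0,1],
    [0,0,-1,0,0,0,1],
    [0,0,-1,0,0,0,1],
  ],
)

```text
t: 8.7
ee_pos: [0.5013, -0.3239, 0.1486]
eef_rot: [[-0.0, 1.0, 0.001], [1.0, 0.0, -0.001], [-0.001, 0.001, -1.0]]
contact_force: [-0.3, -1.2, 0.4]
finger_gap: 0.003
```

Run:
```python
from m import *
w=shot('wrist');b=shot('top')
s=status.read_state();print(s['t'],s['ee_pos'],s['contact_force'])
cv2.imwrite('pics/k.png',cv2.resize(cv2.cvtColor(w['frame'],cv2.COLOR_RGB2BGR)[100:300,180:400],None,fx=3,fy=3))
for i,q in((b,(432,247)),): print(blob(i,8,18,q,12),blob(i,105,120,(447,247),12))
```

```text
8.8 [ 0.50297505 -0.32543063  0.15156122] [ 0.52549712 -0.2725126  -0.06704499]
None None
```

View pics/k.png

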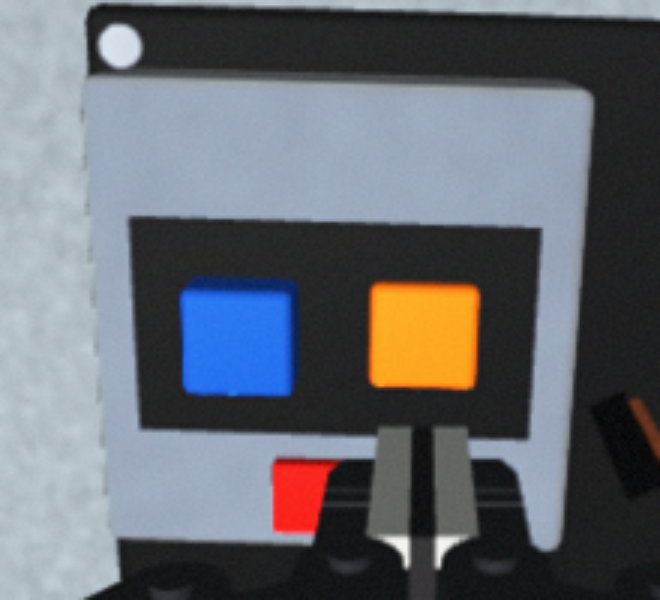

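The blue key now shows its side walls (raised, at (240,340)) and the orange one lies flush (425,335), so the latch worked. On to the carton.

Call:
jog_arm(
  rows=[
    [1,0,-0.6,0,0,0,0.5],
    [1,0,-0.6,0,0,0,0.5],
    [1,0,-0.6,0,0,0,0.5],
    [1,0,-0.6,0,0,0,0.5],
    [1,0,-0.6,0,0,0,0.5],
    [1,0,-0.6,0,0,0,0.5],
    [1,0,-0.6,0,0,0,0.5],
    [1,0,-0.6,0,0,0,0.5],
    [1,0,-0.6,0,0,0,0.5],
    [1,0,-0.6,0,0,0,0.5],
  ],
)

```text
t: 9.8
ee_pos: [0.5009, -0.1229, 0.2671]
eef_rot: [[-0.0, 1.0, -0.001], [1.0, 0.0, 0.0], [0.0, -0.001, -1.0]]
contact_force: [0.2, -0.3, 1.0]
finger_gap: 0.502
```

Call:
jog_arm(
  rows=[
    [1,0,-0.3,0,0,0,0.5],
    [1,0,-0.3,0,0,0,0.5],
    [1,0,0,0,0,0,0.5],
    [1,0,0,0,0,0,0.5],
    [1,0,0,0,0,0,0.5],
    [1,0,0,0,0,0,0.5],
    [1,0,0,0,0,0,0.5],
    [1,0,0,0,0,0,0.5],
    [1,0,0,0,0,0,0.5],
    [1,0,0,0,0,0,0.5],
  ],
)

```text
t: 10.8
ee_pos: [0.5009, 0.0771, 0.2787]
eef_rot: [[-0.0, 1.0, -0.001], [1.0, 0.0, 0.0], [0.0, -0.001, -1.0]]
contact_force: [1.2, -0.3, 0.7]
finger_gap: 0.501
```

Call:
jog_arm(
  rows=[
    [1,0,0,0,0,0,0.5],
    [1,0,0,0,0,0,0.5],
    [1,0,0,0,0,0,0.5],
    [1,0,0,0,0,0,0.5],
    [1,0,0,0,0,0,0.5],
    [1,0,0,0,0,-0.32,0.5],
    [1,0,0,-0.9,0,0,0.5],
    [0,0,0,-0.9,0,0,0.5],
    [0,0,0,-0.9,0,0,0.5],
    [0,0,0,-0.79,0,0,0.5],
  ],
)

```text
t: 11.8
ee_pos: [0.4997, 0.2166, 0.2791]
eef_rot: [[-0.049, 0.863, 0.503], [0.999, 0.042, 0.025], [0.0, 0.504, -0.864]]
contact_force: [-0.3, 0.1, -0.1]
finger_gap: 0.503
```

Run:
```python
from m import *
w=shot('wrist','w1.png')
s=status.read_state();print(s['t'],s['ee_pos'],np.round(s['eef_rot'],3).tolist(),s['finger_gap'],s['joint_positions'])
for im in (w,): print(np.array(im['xyz']).round(3),blob(im,6,18,(320,200),400))
```

```text
11.85 [0.49708267 0.21644927 0.27627228] [[-0.05, 0.864, 0.501], [0.999, 0.043, 0.025], [-0.0, 0.502, -0.865]] 0.4995596538938736 [ 15.48197127 -14.75078933 122.67509775  -9.2864027   42.9536849
 -72.22486338]
[0.379 0.21  0.348] (array([329.57101617, 208.85334873]), np.int32(1732))
```

View pics/w1.png

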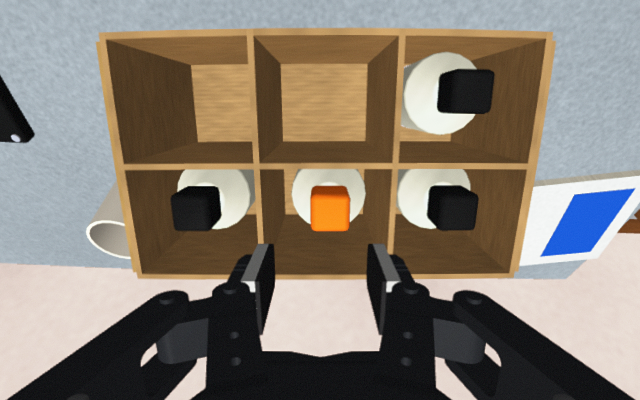

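The wrist view shows the orange cap centred in its compartment (330,208), with the middle compartment's dividers at about x=258 and 400 along the rim. Outer rim corners are near (98,35), (553,34), (136,278) and (517,275). I'll refine the carton fit with these.

Run:
```python
from m import *
from scipy.optimize import least_squares
w=shot('wrist')
c=lambda e,y:(e[0],y,e[1])
far,near=(-.3,220.4),(-145.7,136.4)
L=[c(near,-140),c(near,140),c(far,-140),c(far,140)];px=np.array([(98,35),(553,34),(136,278),(517,275)])
def T(p,L):
    C,s=np.cos(p[2]),np.sin(p[2]);return np.array(L)/1000@np.array([[C,-s,0],[s,C,0],[0,0,1]]).T+[p[0],p[1],0]
r=least_squares(lambda p:(proj(w,T(p,L))-px).ravel(),[.595,.2245,.048]);p=r.x
print(p.round(4),np.degrees(p[2]),r.fun.reshape(-1,2).round(1).tolist())
h=cv2.cvtColor(w['frame'],cv2.COLOR_RGB2HSV).astype(int)
m=(h[...,0]>5)&(h[...,0]<19)&(h[...,1]>200)&(h[...,2]>150);m[:150]=0;m[250:]=0;m[:,:290]=0;m[:,370:]=0
ys,xs=np.nonzero(m);print('bbox',xs.min(),xs.max(),ys.min(),ys.max())
d=np.array([-.5*np.cos(p[2]),-.5*np.sin(p[2]),.866])
u=np.array([.866*np.cos(p[2]),.866*np.sin(p[2]),.5]);v=np.array([-np.sin(p[2]),np.cos(p[2]),0])
# model: cap corners with unknown compartment y and uphill offset
def cap(q): # q: uphill, y centre (mm) rel carton axis
    B=np.array([p[0],p[1],.052]);return np.array([B+d*k+u*(q[0]+a)/1e3+v*(q[1]+b)/1e3 for k in(.112,.144) for a in(-14,14) for b in(-14,14)])
obs=np.array([xs.min(),xs.max()+1,ys.min(),ys.max()+1])
def f(q):
    P=proj(w,cap(q));return np.array([P[:,0].min(),P[:,0].max(),P[:,1].min(),P[:,1].max()])-obs
r=least_squares(f,[34,0]);print('cap uphill,y mm',r.x,r.fun)
C=cap(r.x).mean(0);print('cap centre',C.round(4))
s=status.read_state();R=np.array(s['eef_rot']);e=np.array(s['ee_pos']);t=C+d*.003
print(e,'tool-frame delta mm',(R.T@(t-e)*1e3).round(1),'ang err deg',np.degrees(R.T@np.cross(R[:,2],-d)).round(2),np.degrees(R.T@np.cross(R[:,0],v)).round(2))
```

```text
[0.5914 0.2248 0.0543] 3.1102990793559018 [[-1.8, -0.6], [2.6, -2.0], [0.5, 3.9], [-1.3, 5.5]]
bbox 311 349 199 236
cap uphill,y mm [39.59084814  3.14036469] [-1.04236129  1.03946624 -6.12379808  5.87801093]
cap centre [0.5615 0.2263 0.1826]
[0.49723994 0.21622879 0.27652729] tool-frame delta mm [  7.    9.6 110.6] ang err deg [-0.27  0.17  0.  ] [ 0.    0.17 -0.21]
```

Run:
```python
from m import *
w=shot('wrist','w2.png')
h=cv2.cvtColor(w['frame'],cv2.COLOR_RGB2HSV).astype(int)
for smin in(120,160,200,230):
    m=(h[...,0]>3)&(h[...,0]<19)&(h[...,1]>smin)&(h[...,2]>100);m[:150]=0;m[250:]=0;m[:,:290]=0;m[:,370:]=0
    ys,xs=np.nonzero(m);print(smin,xs.min(),xs.max()+1,ys.min(),ys.max()+1)
print(w['frame'][180:242:3,330].tolist())
y=.048;d=np.array([-.5*np.cos(y),-.5*np.sin(y),.866]);B=np.array([.595,.2245,.052])
s=status.read_state();R=np.array(s['eef_rot']);e=np.array(s['ee_pos']);print(s['t'],e)
for px in((330,217.5),(330,199),(330,236),(311,217),(349,217)):
    o,r=ray(w,px);q=o+r*((B+d*.144-o)@d)/(r@d);t=q-d*.013;print(px,q.round(4),(R.T@(t-e)*1e3).round(1))
cv2.imwrite('pics/w2c.png',cv2.resize(cv2.cvtColor(w['frame'],cv2.COLOR_RGB2BGR)[20:300,90:560],None,fx=1.6,fy=1.6))
```

```text
120 290 370 169 239
160 310 351 192 239
200 311 350 193 238
230 312 350 193 237
[[197, 196, 179], [197, 195, 177], [198, 198, 179], [241, 241, 232], [141, 74, 46], [135, 55, 5], [140, 57, 8], [180, 75, 9], [244, 123, 23], [252, 148, 27], [252, 151, 28], [252, 149, 29], [252, 149, 26], [252, 148, 26], [252, 150, 29], [252, 153, 32], [252, 151, 27], [252, 156, 31], [252, 153, 30], [188, 92, 32], [89, 65, 37]]
11.95 [0.49854493 0.21623617 0.27809097]
(330, 217.5) [0.5506 0.2252 0.1927] [  6.5   3.2 113.2]
(330, 199) [0.5391 0.2246 0.186 ] [  6.4 -10.1 113.2]
(330, 236) [0.5625 0.2259 0.1996] [  6.6  16.9 113.1]
(311, 217) [0.5509 0.212  0.1925] [ -6.8   2.8 113.2]
(349, 217) [0.5496 0.2384 0.1925] [ 19.7   2.8 113.2]
```

View pics/w2c.png

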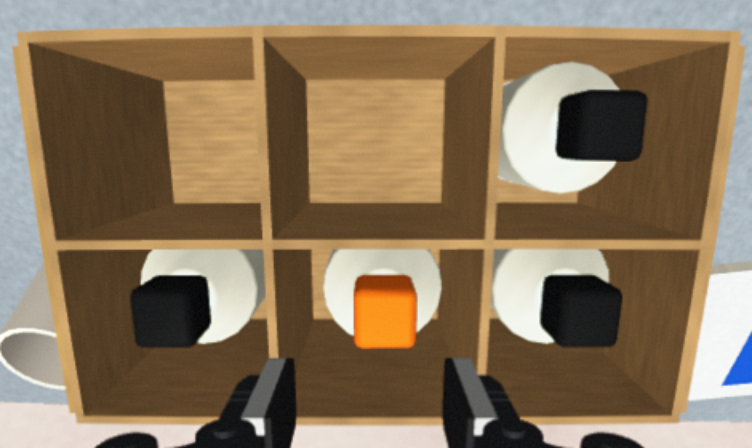

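Cap and compartment are clear of the finger paths. I'll shift laterally, then advance along the tool axis to just short of the cap.

Call:
jog_arm(
  rows=[
    [0.33,0.26,0,0,0,0,0.5],
    [0,0,0.8,0,0,0,0.5],
    [0,0,0.8,0,0,0,0.5],
    [0,0,0.8,0,0,0,0.5],
    [0,0,0.8,0,0,0,0.5],
    [0,0,0.3,0,0,0,0.5],
    [0,0,0,0,0,0,0.5],
    [0,0,0,0,0,0,0.5],
  ],
)

```text
t: 12.75
ee_pos: [0.5399, 0.2249, 0.223]
eef_rot: [[-0.048, 0.865, 0.5], [0.999, 0.041, 0.024], [0.0, 0.5, -0.866]]
contact_force: [-0.0, -0.0, -0.6]
finger_gap: 0.5
```

Run:
```python
from m import *
w=shot('wrist','w3.png')
h=cv2.cvtColor(w['frame'],cv2.COLOR_RGB2HSV).astype(int)
print(blob(w,6,19,(320,250),150,200,200))
y=.048;d=np.array([-.5*np.cos(y),-.5*np.sin(y),.866])
s=status.read_state();R=np.array(s['eef_rot']);e=np.array(s['ee_pos']);print(s['t'],e,R.round(3).tolist())
m=(h[...,0]>5)&(h[...,0]<19)&(h[...,1]>200)&(h[...,2]>220)
n,l,st,c=cv2.connectedComponentsWithStats(m.astype(np.uint8));i=1+st[1:,4].argmax();print(st[i])
x0,y0,ww,hh=st[i][:4]
for px in((x0+ww/2,y0+hh/2),(x0,y0+hh/2),(x0+ww,y0+hh/2)):
    o,r=ray(w,px);q=o+r*((np.array([.595,.2245,.052])+d*.144-o)@d)/(r@d);print((R.T@(q-e)*1e3).round(1))
# where TCP line meets cap top plane
k=((np.array([.595,.2245,.052])+d*.144-e)@d)/(R[:,2]@d);print('axis px',proj(w,e+R[:,2]*k),k)
```

```text
(array([320.9240168 , 241.65063001]), np.int32(2619))
12.8 [0.53982141 0.22493838 0.22337622] [[-0.048, 0.864, 0.5], [0.999, 0.041, 0.024], [0.0, 0.501, -0.865]]
[ 294  218   54   49 2406]
[-0. -5. 32.]
[-13.3  -5.   32. ]
[13.2 -5.  32. ]
axis px [[321.09407864 251.86819439]] 0.03196587535397271
```

View pics/w3.png

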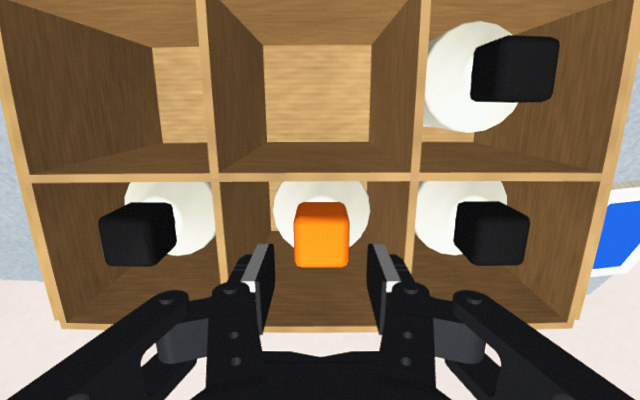

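Run:
```python
from m import *
w=shot('wrist')
s=status.read_state();R=np.array(s['eef_rot']);e=np.array(s['ee_pos'])
o2=R.T@(np.array(w['xyz'])-e);print('cam in tool',o2.round(4))
w1=cv2.cvtColor(cv2.imread('pics/w2.png'),cv2.COLOR_BGR2RGB);w2=w['frame']
for f,x in((w1,330),(w2,321)): print([(r,int(f[r,x-5:x+5,0].mean())) for r in range(186,275,2)])
# tool-frame rays; shot 1 offset from e1 (same orientation)
e1=np.array([0.49854493,0.21623617,0.27809097]);sh=R.T@(e1-e);print('shift',sh*1e3)
for a,b in(((330.5,204),(321,213)),((330.5,238),(321,267)),((330.5,221),(321,240))):
    d1=R.T@ray(w,a)[1];d2=R.T@ray(w,b)[1]
    print(a,b,(tri([(o2+sh,d1),(o2,d2)])*1e3).round(1))
```

```text
cam in tool [-0.0002 -0.0691 -0.1204]
[(186, 200), (188, 226), (190, 239), (192, 140), (194, 138), (196, 139), (198, 139), (200, 156), (202, 215), (204, 243), (206, 251), (208, 252), (210, 252), (212, 252), (214, 252), (216, 252), (218, 252), (220, 252), (222, 252), (224, 252), (226, 252), (228, 252), (230, 252), (232, 252), (234, 252), (236, 252), (238, 97), (240, 90), (242, 91), (244, 85), (246, 87), (248, 87), (250, 90), (252, 92), (254, 92), (256, 90), (258, 90), (260, 91), (262, 89), (264, 91), (266, 91), (268, 89), (270, 90), (272, 88), (274, 84)]
[(186, 214), (188, 214), (190, 215), (192, 217), (194, 218), (196, 235), (198, 248), (200, 247), (202, 155), (204, 150), (206, 151), (208, 154), (210, 154), (212, 156), (214, 158), (216, 183), (218, 226), (220, 244), (222, 252), (224, 254), (226, 254), (228, 254), (230, 254), (232, 254), (234, 254), (236, 254), (238, 254), (240, 254), (242, 254), (244, 254), (246, 254), (248, 254), (250, 254), (252, 254), (254, 254), (256, 254), (258, 254), (260, 254), (262, 254), (264, 254), (266, 252), (268, 92), (270, 99), (272, 97), (274, 99)]
shift [ -6.67352257  -8.54557515 -68.05472214]
(330.5, 204) (321, 213) [  1.8  17.5 143. ]
(330.5, 238) (321, 267) [ 0.6 23.7 61.4]
(330.5, 221) (321, 240) [ 1.1 21.4 97.2]
```

The measured lateral (tool y) error is −5 mm. With that correction the cap centre comes to (0.5595, 0.224, 0.1794), against (0.560, ·, 0.180) from the carton fit, so the two agree. I'll correct it, advance 42 mm and close.

Call:
jog_arm(
  rows=[
    [0,-0.22,0,0,0,0,0.5],
    [0,0,0.5,0,0,0,0.5],
    [0,0,0.5,0,0,0,0.5],
    [0,0,0.5,0,0,0,0.5],
    [0,0,0.4,0,0,0,0.5],
    [0,0,0.2,0,0,0,0.5],
    [0,0,0,0,0,0,0.5],
  ],
  force=40,
)

```text
t: 13.55
ee_pos: [0.5562, 0.2253, 0.1825]
eef_rot: [[-0.048, 0.866, 0.498], [0.999, 0.042, 0.024], [-0.0, 0.498, -0.867]]
contact_force: [0.1, 0.3, -0.8]
finger_gap: 0.501
```

Call:
jog_arm(
  rows=[
    [0,0,0,0,0,0,1],
    [0,0,0,0,0,0,1],
    [0,0,0,0,0,0,1],
    [0,0,0,0,0,0,1],
    [0,0,0,0,0,0,1],
  ],
  force=40,
)

```text
t: 14.05
ee_pos: [0.5563, 0.2255, 0.1839]
eef_rot: [[-0.048, 0.865, 0.5], [0.999, 0.042, 0.024], [0.0, 0.5, -0.866]]
contact_force: [0.5, 0.6, -1.3]
finger_gap: 0.318
```

Call:
jog_arm(
  rows=[
    [0,0.1,-0.2,0,0,0,1],
    [0,0.1,-0.4,0,0,0,1],
    [0,0,-0.6,0,0,0,1],
    [0,0,-0.8,0,0,0,1],
    [0,0,-0.8,0,0,0,1],
    [0,0,-0.8,0,0,0,1],
  ],
)

```text
t: 14.65
ee_pos: [0.5231, 0.224, 0.2496]
eef_rot: [[-0.048, 0.865, 0.5], [0.999, 0.042, 0.024], [0.0, 0.5, -0.866]]
contact_force: [0.6, 0.6, -0.2]
finger_gap: 0.322
```

Run:
```python
from m import *
s=status.read_state();print(s['joint_positions'],s['finger_gap'],s['contact_force'])
```

```text
[ 15.52391009  -9.23704998 120.97567952 -10.03439     39.2752807
 -71.10663095] 0.3215697798006614 [ 0.64066867  0.56366146 -0.16059777]
```

Call:
jog_arm(
  rows=[
    [0,0,-0.8,0,0,0,1],
    [0,0,-0.8,0,0,0,1],
    [0,0,-0.8,0,0,0,1],
    [0,0,-0.8,0,0,0,1],
    [0,0,-0.8,0,0,0,1],
    [0,0,-0.4,0,0,0,1],
  ],
)

```text
t: 15.25
ee_pos: [0.4794, 0.2221, 0.327]
eef_rot: [[-0.049, 0.863, 0.502], [0.999, 0.041, 0.025], [0.001, 0.503, -0.864]]
contact_force: [-0.6, 0.0, -0.2]
finger_gap: 0.326
```

Run:
```python
from m import *
a=shot('scene','s2.png')
s=status.read_state();print(s['ee_pos'],s['joint_positions'],s['finger_gap'],s['contact_force'])
```

```text
[0.47958395 0.22219774 0.32783904] [ 16.89383065 -19.03309405 120.5946678   -9.2377637   49.28665249
 -71.66945023] 0.3228208939179472 [ 0.56785017  0.16489015 -0.79171811]
```

View pics/s2.png

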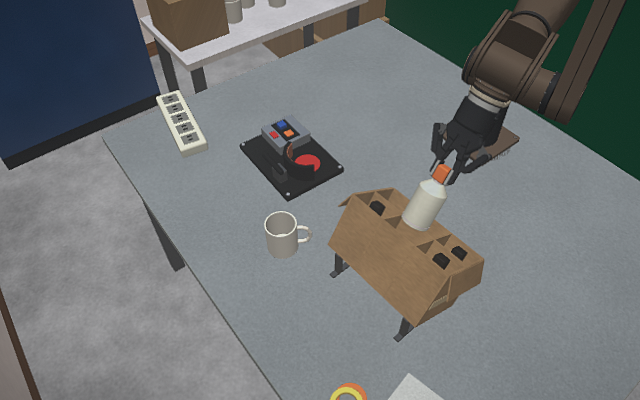

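The bottle hangs in the gripper at (425,205), its base just at the rim; the others and the mug are untouched. Next: raise it, untilt it and carry it across.

Call:
jog_arm(
  rows=[
    [0,0.5,-0.86,0,0,0,1],
    [0,0.5,-0.86,0,0,0,1],
    [0,0.5,-0.86,0,0,0,1],
    [-0.5,0,0,0.5,0,0,1],
    [-0.7,0,0,0.75,0,0,1],
    [-0.9,0,0,0.75,0,0,1],
    [-1,0,0,0.75,0,0,1],
    [-1,0,0,0.74,0,0,1],
  ],
)

```text
t: 16.1
ee_pos: [0.4841, 0.1392, 0.3843]
eef_rot: [[-0.048, 0.999, -0.003], [0.999, 0.048, 0.0], [0.0, -0.003, -1.0]]
contact_force: [0.2, 0.3, -1.9]
finger_gap: 0.319
```

Call:
jog_arm(
  rows=[
    [-1,0.1,0,0,0,0,1],
    [-1,0.1,0,0,0,0,1],
    [-1,0.1,0,0,0,0,1],
    [-1,0.1,0,0,0,0,1],
    [-1,0.1,0,0,0,0,1],
    [-1,0.1,0,0,0,0,1],
    [-1,0,0,0,0,0,1],
    [-1,0,0,0,0,0,1],
    [-1,0,0,0,0,0,1],
    [-1,0,0,0,0,0,1],
  ],
)

```text
t: 17.1
ee_pos: [0.5057, -0.0601, 0.3836]
eef_rot: [[-0.048, 0.999, 0.0], [0.999, 0.048, -0.0], [-0.0, 0.0, -1.0]]
contact_force: [0.2, 0.6, -0.5]
finger_gap: 0.322
```

Call:
jog_arm(
  rows=[
    [-1,0,0.3,0,0,0,1],
    [-1,0,0.5,0,0,0,1],
    [-1,0,0.7,0,0,0,1],
    [-1,0,0.8,0,0,0,1],
    [-1,0,0.8,0,0,0,1],
    [-1,0,0.8,0,0,0,1],
    [-0.9,0,0.8,0,0,0,1],
    [-0.6,0,0.6,0,0,0,1],
    [-0.25,0,0.3,0,0,0,1],
    [0,0,0,0,0,0,1],
  ],
)

```text
t: 18.1
ee_pos: [0.5128, -0.2142, 0.2707]
eef_rot: [[-0.047, 0.999, -0.002], [0.999, 0.047, 0.001], [0.002, -0.002, -1.0]]
contact_force: [0.4, -0.4, -0.1]
finger_gap: 0.315
```

Run:
```python
from m import *
a=shot('scene');b=shot('top');w=shot('wrist','w4.png')
s=status.read_state();R=np.array(s['eef_rot']);e=np.array(s['ee_pos']);print(s['t'],e,s['contact_force'],s['finger_gap'])
bgr=lambda i:cv2.cvtColor(i['frame'],cv2.COLOR_RGB2BGR)
A=cv2.resize(bgr(a)[60:220,220:380],(560,560),interpolation=2)
W=cv2.resize(bgr(w),None,fx=.0+.375,fy=.375)
# expected upright bottle axis drawn: base & cap-top from TCP
for P in((0,0,.1296),(0,0,-.0104)): 
    q=proj(a,e-np.array(P))[0];print('exp px',q)
    cv2.circle(A,tuple(int(v) for v in(q-[220,60])*3.5),4,(0,255,0),1)
q=proj(a,[[.5138,-.2149,.024]])[0];cv2.circle(A,tuple(int(v) for v in(q-[220,60])*3.5),4,(255,0,0),2)
cv2.imwrite('pics/chk.png',np.hstack([A,np.vstack([W,np.zeros((410,240,3),np.uint8)])]))
```

```text
18.25 [ 0.51356175 -0.21368692  0.27298021] [-0.05986259  0.18037682 -0.74314728] 0.32111168893770503
exp px [305.42467541 132.43109473]
exp px [303.80886243  90.80210392]
```

View pics/chk.png

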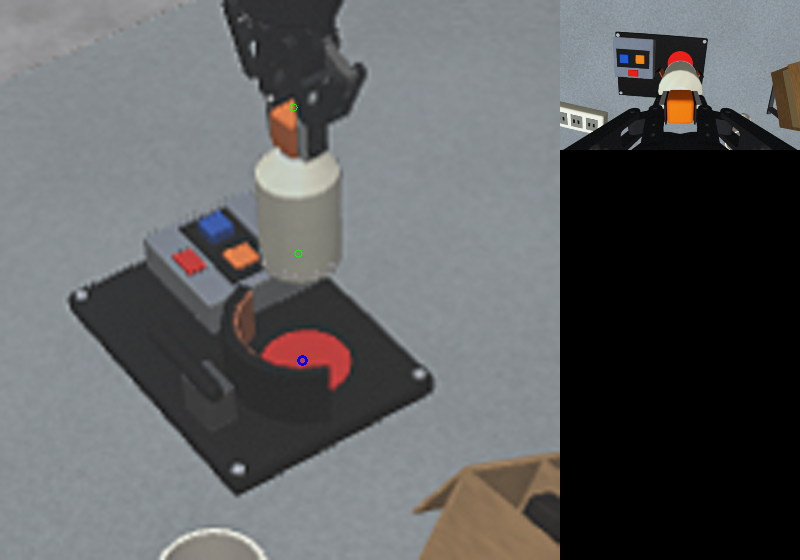

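The bottle hangs upright above the pad: cap at (285,130), base at (300,265). The predicted axis matches to a couple of mm.

Call:
jog_arm(
  rows=[
    [-0.05,0,0.5,0,0,0,1],
    [0,0,0.9,0,0,0,1],
    [0,0,0.9,0,0,0,1],
    [0,0,0.9,0,0,0,1],
    [0,0,0.9,0,0,0,1],
    [0,0,0.5,0,0,0,1],
    [0,0,0.3,0,0,0,1],
    [0,0,0.2,0,0,0,1],
    [0,0,0.1,0,0,0,1],
    [0,0,0,0,0,0,1],
  ],
)

```text
t: 19.25
ee_pos: [0.5134, -0.2152, 0.1684]
eef_rot: [[-0.048, 0.999, 0.001], [0.999, 0.048, -0.0], [-0.001, 0.001, -1.0]]
contact_force: [-0.0, 0.2, -1.5]
finger_gap: 0.322
```

Call:
jog_arm(
  rows=[
    [0,0,0.15,0,0,0,1],
    [0,0,0.15,0,0,0,1],
    [0,0,0.1,0,0,0,1],
    [0,0,0.1,0,0,0,1],
    [0,0,0.05,0,0,0,1],
    [0,0,0,0,0,0,1],
  ],
)

```text
t: 19.85
ee_pos: [0.5131, -0.215, 0.1568]
eef_rot: [[-0.048, 0.999, -0.0], [0.999, 0.048, 0.0], [0.0, -0.0, -1.0]]
contact_force: [-1.2, 0.4, -1.4]
finger_gap: 0.327
```

Call:
jog_arm(
  rows=[
    [0,0,0.05,0,0,0,1],
    [0,0,0.05,0,0,0,1],
    [0,0,0,0,0,0,1],
  ],
)

```text
t: 20.15
ee_pos: [0.5131, -0.215, 0.1548]
eef_rot: [[-0.048, 0.999, -0.0], [0.999, 0.048, 0.0], [0.0, -0.0, -1.0]]
contact_force: [0.3, 0.1, -1.6]
finger_gap: 0.322
```

Call:
jog_arm(
  rows=[
    [0,0,0.05,0,0,0,1],
    [0,0,0.05,0,0,0,1],
    [0,0,0,0,0,0,1],
  ],
)

```text
t: 20.45
ee_pos: [0.5133, -0.2151, 0.1532]
eef_rot: [[-0.048, 0.999, 0.0], [0.999, 0.048, -0.0], [-0.0, 0.0, -1.0]]
contact_force: [-0.1, 0.4, -0.4]
finger_gap: 0.321
```

Call:
jog_arm(
  rows=[
    [0,0,0.05,0,0,0,1],
    [0,0,0.05,0,0,0,1],
    [0,0,0,0,0,0,1],
  ],
)

```text
t: 20.75
ee_pos: [0.5136, -0.2151, 0.1532]
eef_rot: [[-0.048, 0.999, 0.0], [0.999, 0.048, 0.0], [-0.0, 0.0, -1.0]]
contact_force: [-3.0, 2.4, 8.8]
finger_gap: 0.321
```

The bottle is seated (8.8 N upward). I'll ease off, release and rise.

Call:
jog_arm(
  rows=[
    [0,0,-0.06,0,0,0,1],
    [0,0,0,0,0,0,0.6],
    [0,0,0,0,0,0,0.4],
    [0,0,0,0,0,0,0.3],
    [0,0,0,0,0,0,0.3],
    [0,0,-0.3,0,0,0,0.3],
    [0,0,-0.6,0,0,0,0.3],
    [0,0,-1,0,0,0,0.3],
    [0,0,-1,0,0,0,0.3],
    [0,0,-1,0,0,0,0.3],
  ],
)

```text
t: 21.75
ee_pos: [0.5134, -0.2152, 0.2322]
eef_rot: [[-0.048, 0.999, 0.001], [0.999, 0.048, -0.001], [-0.001, 0.001, -1.0]]
contact_force: [0.6, -0.9, 0.1]
finger_gap: 0.7
```

Call:
jog_arm(
  rows=[
    [0,0,-1,0,0,0,0.3],
    [0,-0.5,-1,0,0,0,0.3],
    [0,-0.5,-0.5,0,0,0,0.3],
    [0,0,0,0,0,0,0.3],
    [0,0,0,0,0,0,0.3],
  ],
)

```text
t: 22.25
ee_pos: [0.4929, -0.2159, 0.28]
eef_rot: [[-0.048, 0.999, 0.0], [0.999, 0.048, 0.0], [0.0, 0.0, -1.0]]
contact_force: [-0.9, 1.1, -0.3]
finger_gap: 0.707
```

Run:
```python
from m import *
a=shot('scene');w=shot('wrist');b=shot('top')
s=status.read_state();print(s['t'],s['ee_pos'],s['contact_force'])
bgr=lambda i:cv2.cvtColor(i['frame'],cv2.COLOR_RGB2BGR)
A=cv2.resize(bgr(a)[60:300,220:480],(433,400),interpolation=2)
W=cv2.resize(bgr(w)[:240,140:520],(360,227))
cv2.imwrite('pics/fin.png',np.hstack([A,np.vstack([W,np.zeros((173,360,3),np.uint8)])]))
c=spotter.find_in('bottle_centre',w)[:1];print(c)
r=blob(w,6,18,(320,200),300,200,150);print('cap blob',r)
```

```text
22.4 [ 0.49287179 -0.21570047  0.27880412] [-0.3850483   0.01184187  0.03753197]
[{'position': [320.4, 208.2], 'p': 0.9}]
cap blob (array([320.08662742, 230.88898234]), np.int32(1189))
```

The picture limit is reached, so I'll check by numbers: the cap position, the keys, and whether anything changed around the mug and the spares.

Run:
```python
from m import *
a=shot('scene');w=shot('wrist');b=shot('top')
r=blob(w,6,18,(320,230),30,200,220);A=blob(a,6,18,(303,125),25,150,80)
print('cap wrist',r,atz(w,r[0],.164).round(4),'scene',A)
if A: print('tri',tri([ray(w,r[0]),ray(a,A[0])]).round(4))
print('expected scene px cap centre',proj(a,[.5138,-.2149,.148]),'wrist top',proj(w,[.5138,-.2149,.164]))
for n,lo,hi,z in(('orange',8,18,.059),('blue',105,120,.067)):
    q=blob(a,lo,hi,(288,131) if n[0]=='o' else(281,125),9);print(n,q and (q[0].round(1),q[1],atz(a,q[0],z).round(4)))
s0=cv2.cvtColor(cv2.imread('pics/scene0.png'),cv2.COLOR_BGR2RGB).astype(int)
for n,(x,y) in dict(mug=(282,235),spare1=(376,207),spare2=(441,260),spare3=(458,252),target_slot=(409,234)).items():
    print(n,np.abs(a['frame'][y-9:y+9,x-9:x+9].astype(int)-s0[y-9:y+9,x-9:x+9]).mean().round(1))
```

```text
cap wrist (array([319.76908577, 231.38925542]), np.int32(1061)) [ 0.5141 -0.2152  0.164 ] scene (array([304.51111111, 129.63333333]), np.int32(90))
tri [ 0.5168 -0.2144  0.1551]
expected scene px cap centre [[305.04294197 130.96097037]] wrist top [[320.16601425 231.03125794]]
orange (array([288.2, 132.8]), np.int32(44), array([ 0.5013, -0.3221,  0.059 ]))
blue (array([281. , 123.5]), np.int32(36), array([ 0.4993, -0.3627,  0.067 ]))
mug 1.7
spare1 1.2
spare2 1.1
spare3 1.2
target_slot 14.8
```

```bash
python3 -c "
from h import *
print(env.sign_off())"
```

```text
the job is handed in; nothing more can be done
None
```

The job is done and handed in at about 22.6 s of the 56 s allowed.

**What I did:** I pushed the orange key to its stop, at about 16 N on the last reading. Then I gripped the orange cap along the carton's tilt and drew the bottle out. I stood it upright, set it on the pad (8.8 N at contact), let go and backed off clear.

**Last checks:**
- **Bottle:** its cap is at (0.514, −0.215), within about 1 mm of the pad centre at (0.514, −0.215). A cruder two-camera fix put it about 3 mm off in x. The cap sits at the height of an upright bottle in both views.
- **Keys:** compared with the start, the orange key shows lower and the blue key higher in the scene camera. An earlier close-up showed the blue key raised and the orange one flush.
- **Mug and spare bottles:** the picture around each was unchanged from the start.

**Not done:** the picture limit was reached, so I made the final checks from measured image positions and not by eye.

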